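Refit the lift-off door of the dish cabinet

ROBOT

A 6-joint arm with a two-finger parallel gripper is mounted at the origin on a cart in front of the work surface, level with it; the furniture and walls round the work are solid. World frame = base frame: x ahead of the robot, y to its left, z up, the work surface at z = 0. Lengths are in mm, angles in rad, forces in N, time in s.
With the tool pointing down it reaches from about 275 to 1000 mm from the base axis. Payload 8.4 kg.
Tool frame: the origin (TCP) lies midway between the tips of the shut fingers; the grasp point (between the pads) lies 19 mm behind it; z points along the fingers, y is the line along which they close (so a half turn about z gives the same grasp; the last joint's range is limited). The gripper opens to 85 mm and grips with 20 to 120 N. Pads are 22 mm wide; open, the fingers measure 114 mm over their backs; the gripper's body (76 mm by 85 mm) begins 54 mm behind the grasp point. The pads swing forward as they close: fully open they stand 13 mm farther back than shut.
Start: joints at [-1.336, 0.353, 1.633, -0, 1.155, -0.002], TCP at [146.619, -607.561, 231.281] pointing down, gripper open.
Joint ranges: [-2.63, 2.63], [-0.92, 2.1], [0.06, 2.66], [-1.3, 4.44], [0, 2.69], [-3.02, 3.02]. Speed limits (rad/s): [2.22, 2.22, 2.79, 3.14, 3.14, 3.14].

INTERFACE

Orientations are given as [roll, pitch, yaw] about the fixed x, y, z axes, in that order (R = Rz(yaw) Ry(pitch) Rx(roll)).
In Python, from rig import r gives the robot as it stands.
- The arm moves only by the tool servo_tool, never from a script. Its argument "deltas" is a list of rows, each an object of numbers: "x", "y", "z": the shift along the world's x, y, z in mm; "rx", "ry", "rz": the turn, a rotation vector about the world's x, y, z in rad; "gripper": the gripper's target within -1 to 1 (fully open at 1, half-way at 0, shut at -1). A call has 1 to 10 rows; each row is the pose to reach, as a shift and turn from the pose commanded when the call began; what a row does not reach only later rows make up. A row lasts 1/10 s, in which the tool goes at most 50 mm and 8.59 degrees, less where a joint would pass 70% of its speed; a pose out of reach is approached as far as the arm can. A call with a gripper value outside its range is refused whole. The fingers move at their own pace and stop on an object; "newtons" is the grip in N (left out, the last holds). Time passes only in rows, so rows that repeat a pose let the fingers close. It gives the time, the measured TCP pose, the force, the opening and the grip force at its end, in the units of the state.
- r.sense(): the state, without advancing time (a new reading comes with each control period).
- r.grab_frame(name): name is "scene" or "top" or "wrist"; returns the picture (480x640x3 uint8, blue, green, red); there is no depth.
- r.camera_params(name): a dict with "mtx" (3x3 intrinsics, pixels), "eye" and "orientation" of the camera in the world. Camera axes: x right, y down, z forward; pixel columns grow to the right and rows downward; lengths in mm; the calibration is good to about 2 mm. A picture is of the moment at which its call begins: read the wrist's pose just before it. camera_params takes no time and is no camera call; for the wrist camera it gives the pose at the moment of the call.
- r.sign_off(): hands the job in; it is judged then, once.
Trained networks look in the newest picture that a camera, given by its name, has taken for a name from the list of things; names that differ only in an ending like _2 or _b are one class to them, and where a whole thing is asked for, a point or a joint stands for the part that bears it (a point fixed in the world has none). Each returns a list of dicts, best first, with "conf" (0 to 1); they miss things now and then, are a little off and sometimes report something else, mostly with a low value. They report only what shows in the picture. A call takes as long as a camera call.
- r.recognise(name, camera): "box" ([left, top, width, height] in pixels, round what is visible of it).
The state is a dict: "clock": time; "qpos": joint angles; "qvel": joint speeds; "joint_efforts": joint torques, N m; "eef_pos": TCP position; "tcp_rot": TCP orientation; "contact_force": force on the tool from outside, world axes, zero at the start; "wrist_torque": the same for the moment, N m; "opening": opening from 0.0 (shut) to 1.0 (fully open); "grasp_force": force on a finger pad.
Only numpy, scipy, OpenCV 4.12 (cv2) and the standard library are available. Lean on these libraries where they do the work, as an engineer would, in place of code of your own. Each camera call takes 0.05 s, during which the arm holds its last target. There are 200 camera calls.

TASK

The door of the small dish cabinet has been taken off and parked upright in the slotted stand. Lift it out, hang it standing open on the cabinet's hinge by lowering both knuckles over the two upright pins until they sit fully home, feeling for the pins gently and never forcing the door, then let go of it and swing it shut against the cabinet's rubber buffers. Leave the label roll, the beaker and the amber bottle where they are.

Things in the scene. Friction and masses are not known exactly. Their poses are not given: they have to be found in the camera images.
- cabinet: White fixed cabinet, 120 deep (x) x 120 wide (y) x 150 mm high, open at its front (-x), dishes inside. Origin: centre of its underside, on the worktop; z up. Front edges at x = -60. The door's hinge is in front of a fixed steel post (16 mm square, 150 high, centred at x = -41, y = +80 mm), from which two arms reach forward, each with an upright pin.
- seat_low (a point): Nominal foot of the lower pin on top of the lower arm: cabinet frame x = -71, y = +80, z = 30 mm. Pin: round, upright, 8 mm diameter, 16 tall (tip at z = 46), flat tip, edge barely broken. The arms are clamped by hand: the true pin lies up to 4.5 mm off in x and 5.5 in y, differently each time and not measured: find it by feel or sight. Arms: 14 mm wide, 8 thick, do not yield.
- seat_high (a point): Nominal foot of the upper pin on top of the upper arm: cabinet frame x = -71, y = +80, z = 115 mm (tip at z = 131). Same pin; same true offset as the lower one, so both pins share one vertical axis.
- buffers (a point): Middle between the two rubber buffers on the cabinet's front, on the side away from the hinge (cabinet frame x = -66, y = -54, z = 80 mm; buffers at z = 35 and 125). The shut door's inner face rests on them.
- door: Loose white lift-off door, about 250 g: panel 10 thick (x), 126 wide (y), 135 mm high (z). Origin: on the axis of its knuckles, level with the panel's lower edge. Panel from y = -14 to -140, centred on x = 0. Outer face -x, with a pull knob at y = -122, z = 62, 23 mm proud of mid-panel. Pinch the top edge from above, across the 10 mm. Hung, it swings with slight friction and stays where left.
- knuckle_low (a point): On the door: centre of the lower knuckle's bottom face (door frame 0, 0, 15 mm). Knuckle: steel ring 20 mm outside, bore 10, 18 mm tall, open at both ends.
- knuckle_high (a point): On the door: centre of the upper knuckle's bottom face (door frame 0, 0, 100 mm). Ring as the lower one.
- door_edge (a point): On the door: middle of its free edge (door frame 0, -140, 67.5 mm). Hung and shut, the door's axes are parallel to the cabinet's, this point lies at x = -71 mm in the cabinet's frame and the lower edge is 15 mm above the worktop. Open at a right angle, the door is turned -90 degrees about z from the cabinet (panel pointing to the cabinet's -x).
- stand: Grey fixed parking stand. Origin: centre of its underside. Base plate 120 (x) x 80 (y) x 10 mm; two pairs of cheeks at x = -38 and +38 (18 mm long, tops at z = 55) leave a slot 12 mm wide along x at y = 0. The door stands in the slot, lower edge at z = 10, knuckles towards the stand's +x.
- label_roll: White roll of labels, 63 mm across, 25 high, loose; leave it. Origin: centre of its underside
- beaker: Clear beaker, 54 mm across, 67 high, loose; leave it. Origin: centre of its underside
- iodine_bottle: Small amber bottle with a dark cap, 40 mm across, 80 high, loose; leave it. Origin: centre of its underside

How it is judged:
By the outcome, as a careful person would: the job done as asked, in the order asked, and still so for the second after the job is handed in, with the robot touching nothing.
It also fails if it takes over 61 s, if anything falls off the work surface, if the arm or the gripper's body presses on something with over 40 N, if the wrist force passes 120 N, or if a joint passes its speed limit or range.

## Working session

There is one attempt and no reset: what is moved stays moved. The work goes in short steps, Python scripts to look and compute and a tool call to move; the robot and the scene stay as the last step left them, time stands still between calls to the robot, and variables do not carry over. Pictures are saved under pics/ and viewed, at most 10 in all, crops included, and the job is handed in when it is done.

Besides the shell and the picture viewer there is one more tool, called by a JSON object that holds its "api" and its "payload", one argument or row to a line. servo_tool: Moves the arm, as the interface text tells. Its arguments: {"type":"object","properties":{"deltas":{"type":"array","items":{"type":"object","properties":{"x":{"type":"number"},"y":{"type":"number"},"z":{"type":"number"},"rx":{"type":"number"},"ry":{"type":"number"},"rz":{"type":"number"},"gripper":{"type":"number"}}}},"newtons":{"type":"number"}},"required":["deltas"]}

```bash
ls; mkdir -p pics
python3 - <<'E'
from rig import r
import cv2,numpy as np
a=r.grab_frame("scene");b=r.grab_frame("top")
cv2.imwrite("pics/s.png",a);cv2.imwrite("pics/t.png",b)
for c in("scene","top","wrist"):
    p=r.camera_params(c);print(c,{k:np.round(np.array(v),3).tolist() for k,v in p.items()})
for n in("cabinet","stand","door","label_roll","beaker","iodine_bottle"):
    print(n,[(np.round(d['box']).tolist(),round(d['conf'],2)) for d in r.recognise(n,"top")[:2]])
print(r.sense())
E
```

```text
pics
scene {'mtx': [[521.514, 0.0, 319.768], [0.0, 521.514, 240.531], [0.0, 0.0, 1.0]], 'eye': [142.842, 708.329, 1068.735], 'orientation': [-2.412, -0.005, -2.542]}
top {'mtx': [[586.609, 0.0, 321.343], [0.0, 586.609, 243.551], [0.0, 0.0, 1.0]], 'eye': [320.685, -12.997, 1446.988], 'orientation': [-2.93, 0.004, -1.502]}
wrist {'mtx': [[347.827, 0.0, 316.847], [0.0, 347.827, 241.816], [0.0, 0.0, 1.0]], 'eye': [221.296, -589.394, 372.217], 'orientation': [2.836, 0.0, -1.335]}
cabinet []
stand [([211.0, 250.0, 29.0, 48.0], 0.77)]
door [([197.0, 227.0, 31.0, 70.0], 0.74)]
label_roll [([149.0, 282.0, 29.0, 27.0], 0.79)]
beaker [([255.0, 159.0, 19.0, 30.0], 0.97), ([340.0, 166.0, 85.0, 75.0], 0.46)]
iodine_bottle [([475.0, 262.0, 22.0, 19.0], 0.55)]
{'clock': 0.4, 'qpos': array([-1.33641036e+00,  3.53108349e-01,  1.63353285e+00, -3.13704985e-05,
        1.15516461e+00, -2.42127393e-03]), 'qvel': array([ 4.74849816e-05, -1.63892417e-03, -1.01083071e-03, -1.53946771e-04,
       -5.72390673e-04,  1.12793854e-03]), 'joint_efforts': array([-3.50089920e-05, -6.04552817e+01, -3.42007291e+01, -1.40156226e-05,
        4.01567944e-03, -2.19658148e-05]), 'eef_pos': array([ 146.58600586, -607.49329858,  231.15632123]), 'tcp_rot': array([-3.14137943e+00,  2.81807757e-05,  2.36819915e-01]), 'contact_force': array([ 0.63665096, -0.0972678 ,  0.02641868]), 'wrist_torque': array([-0.06278815,  0.04495704,  0.03802068]), 'grasp_force': 0.0, 'opening': 1.0032912485707868}
```

View pics/s.png

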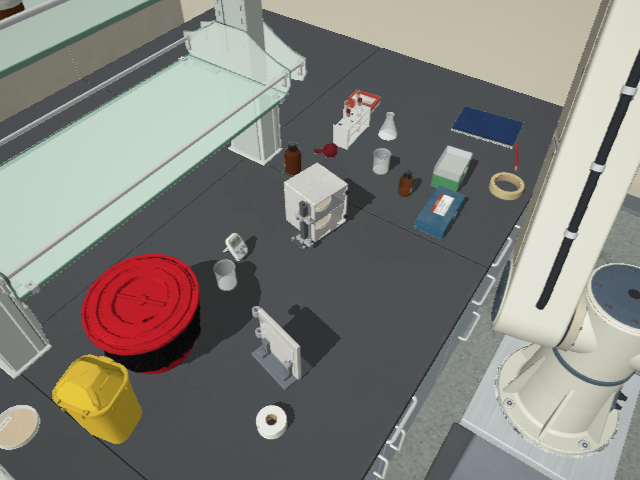

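Run:
```python
import cv2
t=cv2.imread("pics/t.png");cv2.imwrite("pics/t2.png",cv2.resize(t[140:340,130:510-0][:, :380],None,fx=2.1,fy=2.1,interpolation=cv2.INTER_CUBIC))
```

```text
(no output)
```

View pics/t2.png

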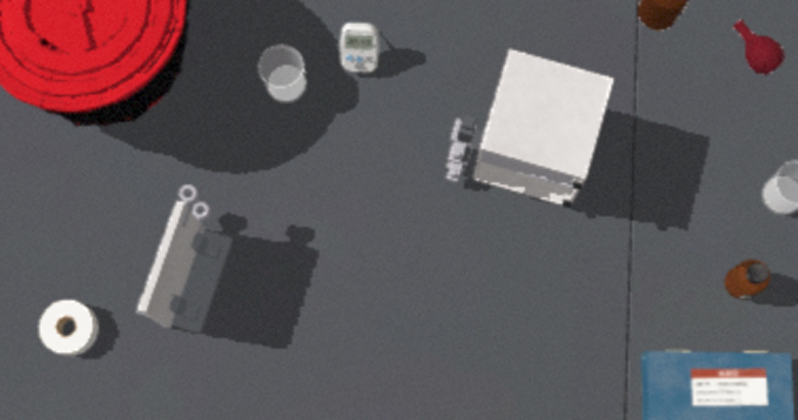

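The scene camera shows the door upright in the stand at about (278,345), its knuckles at the upper left, and the cabinet at (316,205) with its post and arms at (305,235). In the top crop, the upper ring is at (188,193), the lower ring at (200,210), the door's top edge runs (183,200)–(138,312), and the cabinet's top corners are (510,50) and (612,78) at the back and about (478,152) and (583,180) at the front.

```bash
cat > h.py <<'E'
import numpy as np
from scipy.spatial.transform import Rotation as R
from rig import r
def ray(cam,uv,z,p=None):
    p=p or r.camera_params(cam)
    d=R.from_euler('xyz',p['orientation']).as_matrix()@np.linalg.inv(p['mtx'])@np.array([uv[0],uv[1],1.])
    e=np.array(p['eye']);return e+d*(z-e[2])/d[2]
def proj(cam,X,p=None):
    p=p or r.camera_params(cam)
    c=R.from_euler('xyz',p['orientation']).as_matrix().T@(np.array(X)-p['eye'])
    c=np.array(p['mtx'])@c;return c[:2]/c[2]
E
python3 - <<'E'
from h import *
f=lambda u,v:(130+u/2.1,140+v/2.1)
for n,u,v,z in[("kh",188,193,128),("kl",200,210,43),("d1",183,200,145),("d2",140,311,145),("cb1",510,50,150),("cb2",612,78,150),("cf1",478,152,150),("cf2",583,180,150)]:
    print(n,ray("top",f(u,v),z).round(1))
E
```

```text
kh [614.  248.9 128. ]
kl [613.5 249.6  43. ]
d1 [602.1 250.1 145. ]
d2 [478.3 283.  145. ]
cb1 [795.2 -94.9 150. ]
cb2 [ 770.2 -208.7  150. ]
cf1 [676. -66. 150.]
cf2 [ 652.3 -181.2  150. ]
```

{"api": "servo_tool", "payload": {
  "deltas": [
    {"x": 30,"y": 39,"rz": -0.05},
    {"x": 60,"y": 78,"rz": -0.1},
    {"x": 90,"y": 117,"rz": -0.15},
    {"x": 120,"y": 156,"rz": -0.2},
    {"x": 150,"y": 195,"rz": -0.25},
    {"x": 180,"y": 234,"rz": -0.3},
    {"x": 210,"y": 272,"rz": -0.35},
    {"x": 240,"y": 311,"rz": -0.4},
    {"x": 270,"y": 350,"rz": -0.45},
    {"x": 300,"y": 389,"rz": -0.462}
  ]
}}

```text
invalid input
```

{"api": "servo_tool", "payload": {
  "deltas": [
    {"x": 30,"y": 38},
    {"x": 60,"y": 76,"z": -15},
    {"x": 90,"y": 114,"z": -30},
    {"x": 120,"y": 153,"z": -45},
    {"x": 150,"y": 191,"z": -66},
    {"x": 150,"y": 191,"z": -66},
    {"x": 150,"y": 191,"z": -66},
    {"x": 150,"y": 191,"z": -66},
    {"x": 150,"y": 191,"z": -66}
  ]
}}

```text
invalid input
```

Run:
```python
from h import *
import cv2
s=r.sense();print(s['clock'],s['eef_pos'],s['tcp_rot']);p=r.camera_params("wrist")
a=r.grab_frame("wrist");cv2.imwrite("pics/w1.png",a)
print({k:np.round(v,3).tolist() for k,v in p.items()},proj("wrist",(672,-44,131),p),proj("wrist",(672,-44,46),p))
```

```text
0.4 [ 146.58600586 -607.49329858  231.15632123] [-3.14137943e+00  2.81807757e-05  2.36819915e-01]
{'mtx': [[347.827, 0.0, 316.847], [0.0, 347.827, 241.816], [0.0, 0.0, 1.0]], 'eye': [221.346, -589.603, 372.756], 'orientation': [2.836, -0.001, -1.335]} [-2147.29649056 -3306.7084502 ] [ -731.55550155 -1330.79220296]
```

View pics/w1.png

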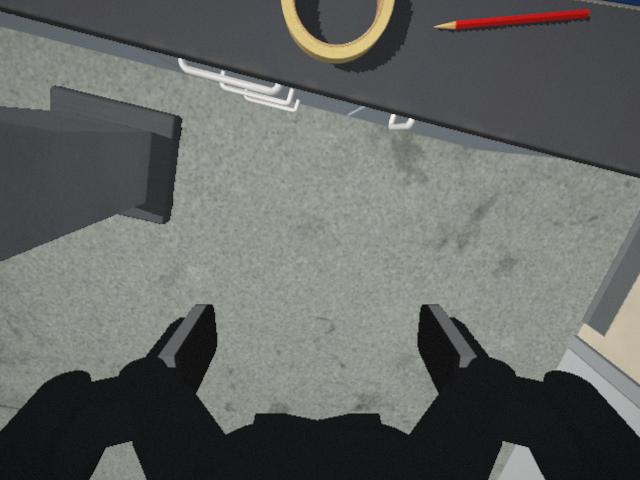

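The arm hasn't moved: the picture shows floor and the open fingers at (200,330) and (440,330). Both calls were refused, so I'll retry with every field filled in.

{"api": "servo_tool", "payload": {
  "deltas": [
    {"x": 30,"y": 39,"z": 0,"rx": 0,"ry": 0,"rz": -0.05,"gripper": 1},
    {"x": 60,"y": 78,"z": 0,"rx": 0,"ry": 0,"rz": -0.1,"gripper": 1},
    {"x": 90,"y": 117,"z": 0,"rx": 0,"ry": 0,"rz": -0.15,"gripper": 1},
    {"x": 120,"y": 156,"z": 0,"rx": 0,"ry": 0,"rz": -0.2,"gripper": 1},
    {"x": 150,"y": 195,"z": 0,"rx": 0,"ry": 0,"rz": -0.25,"gripper": 1},
    {"x": 180,"y": 234,"z": 0,"rx": 0,"ry": 0,"rz": -0.3,"gripper": 1},
    {"x": 210,"y": 272,"z": 0,"rx": 0,"ry": 0,"rz": -0.35,"gripper": 1},
    {"x": 240,"y": 311,"z": 0,"rx": 0,"ry": 0,"rz": -0.4,"gripper": 1},
    {"x": 270,"y": 350,"z": 0,"rx": 0,"ry": 0,"rz": -0.45,"gripper": 1},
    {"x": 300,"y": 389,"z": 0,"rx": 0,"ry": 0,"rz": -0.462,"gripper": 1}
  ],
  "newtons": 40
}}

```text
clock: 1.45
eef_pos: [447.7, -216.8, 231.6]
tcp_rot: [3.141, -0.001, -0.227]
contact_force: [0.7, -1.5, -0.0]
opening: 0.997
grasp_force: 0.0
```

{"api": "servo_tool", "payload": {
  "deltas": [
    {"x": 30,"y": 38,"z": 0,"rx": 0,"ry": 0,"rz": 0,"gripper": 1},
    {"x": 60,"y": 76,"z": -15,"rx": 0,"ry": 0,"rz": 0,"gripper": 1},
    {"x": 90,"y": 114,"z": -30,"rx": 0,"ry": 0,"rz": 0,"gripper": 1},
    {"x": 120,"y": 153,"z": -45,"rx": 0,"ry": 0,"rz": 0,"gripper": 1},
    {"x": 150,"y": 190,"z": -66,"rx": 0,"ry": 0,"rz": 0,"gripper": 1},
    {"x": 150,"y": 190,"z": -66,"rx": 0,"ry": 0,"rz": 0,"gripper": 1},
    {"x": 150,"y": 190,"z": -66,"rx": 0,"ry": 0,"rz": 0,"gripper": 1},
    {"x": 150,"y": 190,"z": -66,"rx": 0,"ry": 0,"rz": 0,"gripper": 1}
  ],
  "newtons": 40
}}

```text
clock: 2.25
eef_pos: [596.2, -29.1, 165.5]
tcp_rot: [3.141, 0.0, -0.225]
contact_force: [-1.0, 0.3, -0.1]
opening: 1.002
grasp_force: 0.0
```

Run:
```python
from h import *
import cv2
s=r.sense();print(s['clock'],s['eef_pos'],s['tcp_rot']);p=r.camera_params("wrist")
a=r.grab_frame("wrist");cv2.imwrite("pics/w2.png",a)
print({k:np.round(v,3).tolist() for k,v in p.items()},proj("wrist",(672,-44,131),p),proj("wrist",(672,-44,46),p))
```

```text
2.25 [596.17503567 -29.14550139 165.49419101] [ 3.14119895e+00  2.83063672e-04 -2.25148918e-01]
{'mtx': [[347.827, 0.0, 316.847], [0.0, 347.827, 241.816], [0.0, 0.0, 1.0]], 'eye': [671.162, -46.387, 307.068], 'orientation': [2.836, -0.001, -1.797]} [311.18290119 131.52281294] [312.87985272 131.72277701]
```

View pics/w2.png

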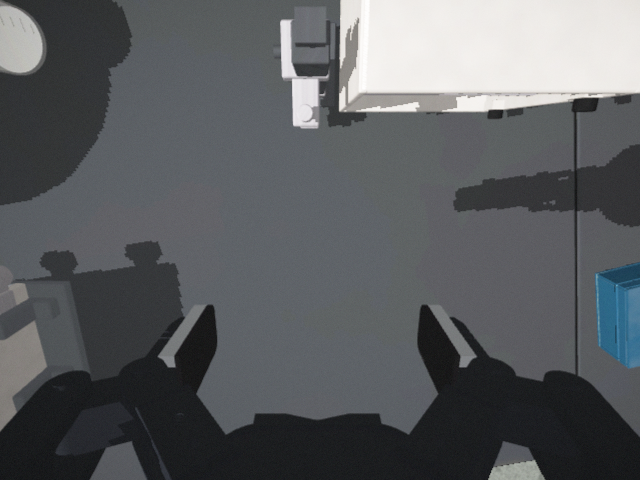

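The pin tip shows at about (306,112) on the upper arm, and the cabinet front edge is nearly horizontal in the picture. I'll measure both closely.

Run:
```python
import cv2
a=cv2.imread("pics/w2.png")
c=cv2.resize(a[70:135,270:350],None,fx=7,fy=7,interpolation=cv2.INTER_CUBIC)
d=cv2.resize(a[60:130,330:640],(560,126),interpolation=cv2.INTER_CUBIC)
import numpy as np
cv2.imwrite("pics/w2c.png",np.vstack([c,d]))
```

```text
(no output)
```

View pics/w2c.png

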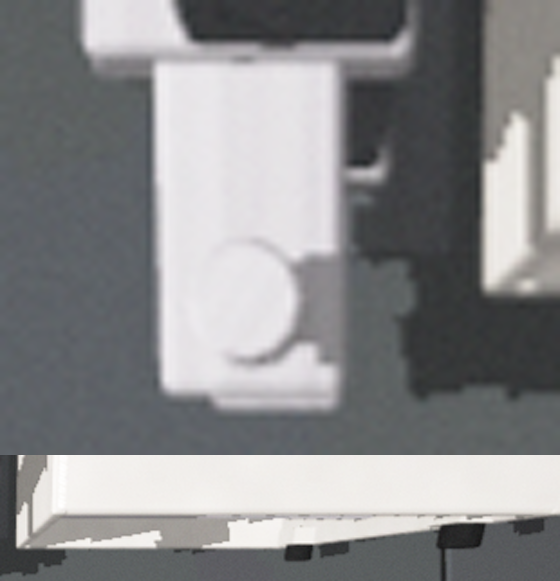

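{"api": "servo_tool", "payload": {
  "deltas": [
    {"x": 0,"y": 10,"z": 20,"rx": 0,"ry": 0,"rz": 0,"gripper": 1},
    {"x": -8,"y": 50,"z": 40,"rx": 0,"ry": 0,"rz": 0,"gripper": 1},
    {"x": -16,"y": 98,"z": 40,"rx": 0,"ry": 0,"rz": 0,"gripper": 1},
    {"x": -26,"y": 147,"z": 40,"rx": 0,"ry": 0,"rz": -0.027,"gripper": 1},
    {"x": -36,"y": 196,"z": 40,"rx": 0,"ry": 0,"rz": -0.027,"gripper": 1},
    {"x": -46,"y": 245,"z": 40,"rx": 0,"ry": 0,"rz": -0.027,"gripper": 1},
    {"x": -57,"y": 296,"z": 35,"rx": 0,"ry": 0,"rz": -0.027,"gripper": 1},
    {"x": -57,"y": 296,"z": 35,"rx": 0,"ry": 0,"rz": -0.027,"gripper": 1},
    {"x": -57,"y": 296,"z": 35,"rx": 0,"ry": 0,"rz": -0.027,"gripper": 1}
  ],
  "newtons": 40
}}

```text
clock: 3.2
eef_pos: [539.4, 267.3, 200.9]
tcp_rot: [-3.141, -0.001, -0.251]
contact_force: [0.7, -0.1, 0.3]
opening: 0.999
grasp_force: 0.0
```

Run:
```python
from h import *
import cv2
p={'mtx':[[347.827,0,316.847],[0,347.827,241.816],[0,0,1]],'eye':[671.162,-46.387,307.068],'orientation':[2.836,-.001,-1.797]}
print("pin",ray("wrist",(304.4,112.1),131,p))
s=r.sense();print(s['clock'],s['eef_pos'],s['tcp_rot']);p=r.camera_params("wrist")
a=r.grab_frame("wrist");cv2.imwrite("pics/w3.png",a)
print({k:np.round(v,3).tolist() for k,v in p.items()},proj("wrist",(613.8,249.2,128),p))
```

```text
pin [681.26890948 -42.82813746 131.        ]
3.2 [539.39405394 267.31779758 200.91149372] [-3.14147641e+00 -7.14741094e-04 -2.51040232e-01]
{'mtx': [[347.827, 0.0, 316.847], [0.0, 347.827, 241.816], [0.0, 0.0, 1.0]], 'eye': [613.77, 248.089, 342.552], 'orientation': [2.837, -0.001, -1.822]} [314.73684164 132.95155263]
```

View pics/w3.png

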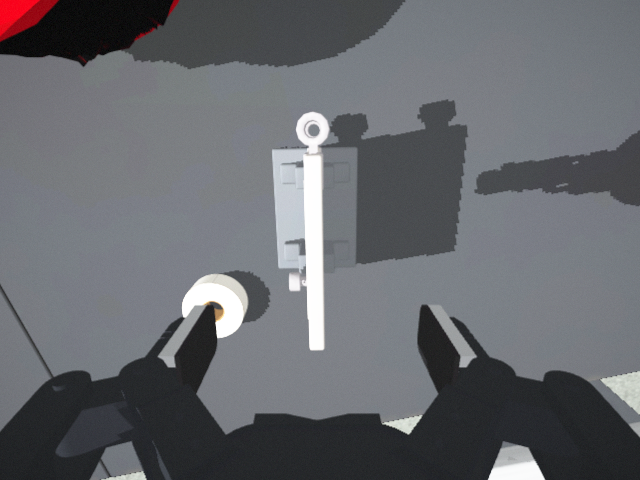

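The wrist picture shows the door's knuckle ring centred at (313,128) and the top edge running (313,153)–(317,349), between the open fingers.

Run:
```python
from h import *
import cv2
p=r.camera_params("wrist")
a=cv2.cvtColor(cv2.imread("pics/w3.png"),cv2.COLOR_BGR2GRAY)
pts=[]
for v in range(165,340,5):
    c=np.where(a[v,300:335]>235)[0]+300.
    pts.append([c.mean(),v]); 
m=np.polyfit([q[1] for q in pts],[q[0] for q in pts],1);print(m)
A=ray("wrist",(np.polyval(m,165),165),145,p);B=ray("wrist",(np.polyval(m,335),335),145,p)
print(A,B,np.arctan2(*(A-B)[[1,0]]),'k',ray("wrist",(313,128.5),128,p))
```

```text
[2.25490196e-02 3.07819888e+02]
[598.08938475 254.03459204 145.        ] [492.73011012 279.20627095 145.        ] -0.23451673594289751 k [616.78702306 248.46419762 128.        ]
```

{"api": "servo_tool", "payload": {
  "deltas": [
    {"x": 2.5,"y": 0,"z": -30,"rx": 0,"ry": 0,"rz": 0.017,"gripper": 1},
    {"x": 2.5,"y": 0,"z": -60,"rx": 0,"ry": 0,"rz": 0.017,"gripper": 1},
    {"x": 2.5,"y": 0,"z": -86,"rx": 0,"ry": 0,"rz": 0.017,"gripper": 0.3},
    {"x": 2.5,"y": 0,"z": -86,"rx": 0,"ry": 0,"rz": 0.017,"gripper": -1},
    {"x": 2.5,"y": 0,"z": -86,"rx": 0,"ry": 0,"rz": 0.017,"gripper": -1},
    {"x": 2.5,"y": 0,"z": -86,"rx": 0,"ry": 0,"rz": 0.017,"gripper": -1},
    {"x": 2.5,"y": 0,"z": -86,"rx": 0,"ry": 0,"rz": 0.017,"gripper": -1},
    {"x": 2.5,"y": 0,"z": -86,"rx": 0,"ry": 0,"rz": 0.017,"gripper": -1},
    {"x": 2.5,"y": 0,"z": -86,"rx": 0,"ry": 0,"rz": 0.017,"gripper": -1},
    {"x": 2.5,"y": 0,"z": -86,"rx": 0,"ry": 0,"rz": 0.017,"gripper": -1}
  ],
  "newtons": 50
}}

```text
clock: 4.25
eef_pos: [543.4, 267.9, 116.1]
tcp_rot: [-3.14, -0.003, -0.235]
contact_force: [0.7, -0.7, 7.7]
opening: 0.105
grasp_force: 50.2
```

{"api": "servo_tool", "payload": {
  "deltas": [
    {"x": 0,"y": 0,"z": 10,"rx": 0,"ry": 0,"rz": 0,"gripper": -1},
    {"x": 0,"y": 0,"z": 25,"rx": 0,"ry": 0,"rz": 0,"gripper": -1},
    {"x": 0,"y": 0,"z": 40,"rx": 0,"ry": 0,"rz": 0,"gripper": -1},
    {"x": 0,"y": 0,"z": 58,"rx": 0,"ry": 0,"rz": 0,"gripper": -1},
    {"x": 5,"y": -25,"z": 62,"rx": 0,"ry": 0,"rz": 0,"gripper": -1},
    {"x": 15,"y": -65,"z": 62,"rx": 0,"ry": 0,"rz": 0,"gripper": -1},
    {"x": 25,"y": -110,"z": 62,"rx": 0,"ry": 0,"rz": 0,"gripper": -1},
    {"x": 40,"y": -155,"z": 55,"rx": 0,"ry": 0,"rz": 0,"gripper": -1},
    {"x": 55,"y": -200,"z": 45,"rx": 0,"ry": 0,"rz": 0,"gripper": -1},
    {"x": 64,"y": -230,"z": 34,"rx": 0,"ry": 0,"rz": 0,"gripper": -1}
  ],
  "newtons": 50
}}

```text
clock: 5.25
eef_pos: [607.5, 34.6, 149.8]
tcp_rot: [-3.141, -0.003, -0.236]
contact_force: [0.5, 0.2, -2.4]
opening: 0.108
grasp_force: 49.1
```

{"api": "servo_tool", "payload": {
  "deltas": [
    {"x": 0,"y": -15,"z": 0,"rx": 0,"ry": 0,"rz": 0,"gripper": -1},
    {"x": 0,"y": -30,"z": 0,"rx": 0,"ry": 0,"rz": 0,"gripper": -1},
    {"x": 0,"y": -45,"z": 0,"rx": 0,"ry": 0,"rz": 0,"gripper": -1},
    {"x": 0,"y": -57,"z": 0,"rx": 0,"ry": 0,"rz": 0,"gripper": -1},
    {"x": 0,"y": -62,"z": 0,"rx": 0,"ry": 0,"rz": 0,"gripper": -1},
    {"x": 0,"y": -62,"z": 0,"rx": 0,"ry": 0,"rz": 0,"gripper": -1},
    {"x": 0,"y": -62,"z": 0,"rx": 0,"ry": 0,"rz": 0,"gripper": -1},
    {"x": 0,"y": -62,"z": 0,"rx": 0,"ry": 0,"rz": 0,"gripper": -1}
  ],
  "newtons": 50
}}

```text
clock: 6.05
eef_pos: [606.1, -23.9, 148.3]
tcp_rot: [-3.141, 0.0, -0.235]
contact_force: [0.3, -0.8, -2.9]
opening: 0.106
grasp_force: 49.1
```

Run:
```python
from h import *
import cv2
s=r.sense();print(s['clock'],s['eef_pos'],s['tcp_rot'],s['contact_force'],s['wrist_torque']);p=r.camera_params("wrist")
a=r.grab_frame("wrist");b=r.grab_frame("scene")
print({k:np.round(v,3).tolist() for k,v in p.items()})
c=cv2.resize(a[80:180,260:380],(720,600),interpolation=cv2.INTER_CUBIC)
cv2.imwrite("pics/w4.png",c);cv2.imwrite("pics/w4full.png",a);cv2.imwrite("pics/s4.png",b)
```

```text
6.05 [606.13494883 -23.93197087 148.326561  ] [-3.14140130e+00  5.58427082e-06 -2.34633029e-01] [ 0.31753851 -0.76164341 -2.90470813] [-0.05349272  0.0613787   0.02481468]
{'mtx': [[347.827, 0.0, 316.847], [0.0, 347.827, 241.816], [0.0, 0.0, 1.0]], 'eye': [680.887, -41.948, 289.874], 'orientation': [2.836, -0.001, -1.806]}
```

View pics/w4.png

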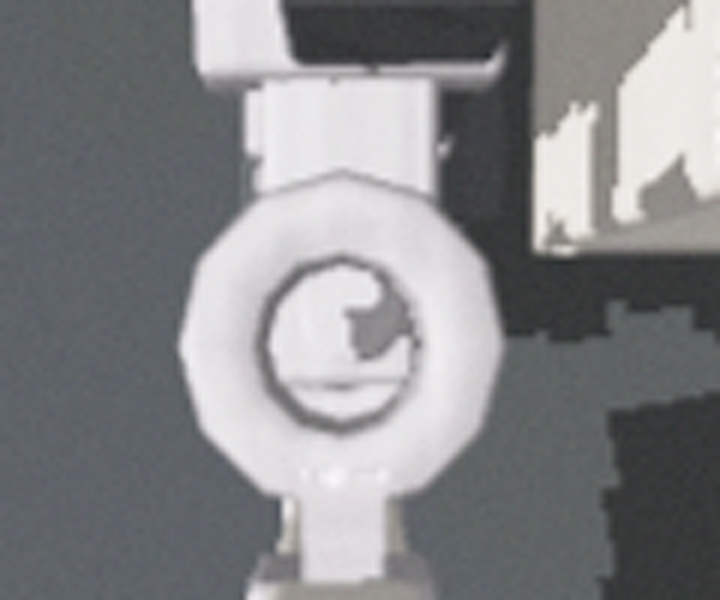

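Looking down through the bore, the pin is mostly to the upper left. The bore centre is near crop (341,345), the pin's shadow is at (375,330) and the arm's front edge is at v≈382. I'll compute the remaining offset.

Run:
```python
from h import *
p2={'mtx':[[347.827,0,316.847],[0,347.827,241.816],[0,0,1]],'eye':[671.162,-46.387,307.068],'orientation':[2.836,-.001,-1.797]}
p4=dict(p2,eye=[680.887,-41.948,289.874],orientation=[2.836,-.001,-1.806])
f=lambda u,v:(260+u/6,80+v/6)
print("knuckle",ray("",f(341,345),160,p4), "outer",ray("",f(341,338),160,p4))
print("arm edge now",ray("",f(345,382),115,p4),"before",ray("",(305.7,126.2),115,p2))
for q in((681.27,-42.83,131),(681.27,-42.83,115)):
    x=proj("",q,p4);print("pin px crop",(x-[260,80])*6)
from scipy.spatial.transform import Rotation
print("left/right arm sides now at 115", ray("",f(245,150),115,p4),ray("",f(437,150),115,p4))
```

```text
knuckle [679.06172464 -41.63911707 160.        ] outer [679.45009249 -41.73219004 160.        ]
arm edge now [675.57310903 -41.1794727  115.        ] before [675.29547434 -41.54107915 115.        ]
pin px crop [349.48813729 304.15445897]
pin px crop [348.51779285 304.91994085]
left/right arm sides now at 115 [694.37654582 -37.63789477 115.        ] [690.88015162 -52.23260746 115.        ]
```

{"api": "servo_tool", "payload": {
  "deltas": [
    {"x": 1.2,"y": -0.6,"z": 0,"rx": 0,"ry": 0,"rz": 0,"gripper": -1},
    {"x": 2.3,"y": -1.1,"z": 0,"rx": 0,"ry": 0,"rz": 0,"gripper": -1},
    {"x": 2.3,"y": -1.1,"z": -3,"rx": 0,"ry": 0,"rz": 0,"gripper": -1},
    {"x": 2.3,"y": -1.1,"z": -6,"rx": 0,"ry": 0,"rz": 0,"gripper": -1},
    {"x": 2.3,"y": -1.1,"z": -8,"rx": 0,"ry": 0,"rz": 0,"gripper": -1},
    {"x": 2.3,"y": -1.1,"z": -8,"rx": 0,"ry": 0,"rz": 0,"gripper": -1},
    {"x": 2.3,"y": -1.1,"z": -8,"rx": 0,"ry": 0,"rz": 0,"gripper": -1}
  ],
  "newtons": 50
}}

```text
clock: 6.85
eef_pos: [608.4, -25.7, 140.2]
tcp_rot: [3.142, 0.0, -0.235]
contact_force: [-0.3, -0.2, -1.8]
opening: 0.107
grasp_force: 49.1
```

Run:
```python
from h import *
import cv2
s=r.sense();print(s['clock'],s['eef_pos'],s['tcp_rot'],s['contact_force'],s['wrist_torque'])
a=r.grab_frame("wrist")
c=cv2.resize(a[100:170,280:355],(750,600+100),interpolation=cv2.INTER_CUBIC)[:600]
cv2.imwrite("pics/w5.png",c)
```

```text
6.85 [608.35124509 -25.67857633 140.16473071] [ 3.14153415e+00  2.35324640e-04 -2.35201017e-01] [-0.34167723 -0.18900404 -1.78460163] [-0.04227256  0.02167022  0.00537087]
```

View pics/w5.png

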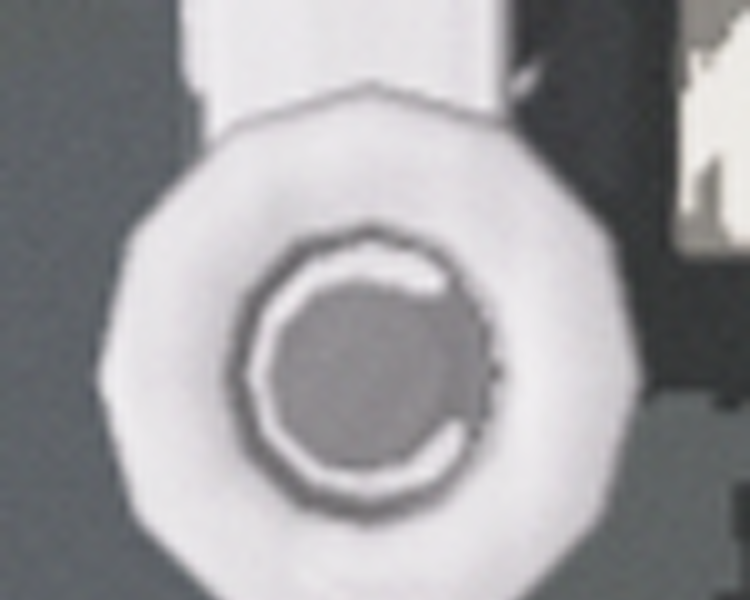

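The pin tip, a grey disc centred at about (360,373), now sits concentric in the bore, whose centre is about (365,373). I'll lower gently.

{"api": "servo_tool", "payload": {
  "deltas": [
    {"x": 0,"y": 0.1,"z": -1.5,"rx": 0,"ry": 0,"rz": 0,"gripper": -1},
    {"x": 0,"y": 0.1,"z": -3,"rx": 0,"ry": 0,"rz": 0,"gripper": -1},
    {"x": 0,"y": 0.1,"z": -4,"rx": 0,"ry": 0,"rz": 0,"gripper": -1},
    {"x": 0,"y": 0.1,"z": -5,"rx": 0,"ry": 0,"rz": 0,"gripper": -1},
    {"x": 0,"y": 0.1,"z": -5,"rx": 0,"ry": 0,"rz": 0,"gripper": -1}
  ],
  "newtons": 50
}}

```text
clock: 7.4
eef_pos: [608.3, -25.6, 135.1]
tcp_rot: [3.142, 0.0, -0.235]
contact_force: [-0.1, 1.0, -2.8]
opening: 0.106
grasp_force: 49.1
```

{"api": "servo_tool", "payload": {
  "deltas": [
    {"x": 0,"y": 0,"z": -1.5,"rx": 0,"ry": 0,"rz": 0,"gripper": -1},
    {"x": 0,"y": 0,"z": -3,"rx": 0,"ry": 0,"rz": 0,"gripper": -1},
    {"x": 0,"y": 0,"z": -4.5,"rx": 0,"ry": 0,"rz": 0,"gripper": -1},
    {"x": 0,"y": 0,"z": -6,"rx": 0,"ry": 0,"rz": 0,"gripper": -1},
    {"x": 0,"y": 0,"z": -7.5,"rx": 0,"ry": 0,"rz": 0,"gripper": -1},
    {"x": 0,"y": 0,"z": -9,"rx": 0,"ry": 0,"rz": 0,"gripper": -1},
    {"x": 0,"y": 0,"z": -9,"rx": 0,"ry": 0,"rz": 0,"gripper": -1}
  ],
  "newtons": 50
}}

```text
clock: 8.1
eef_pos: [608.3, -25.6, 126.0]
tcp_rot: [3.142, 0.0, -0.235]
contact_force: [-0.9, -0.2, -2.1]
opening: 0.108
grasp_force: 49.1
```

{"api": "servo_tool", "payload": {
  "deltas": [
    {"x": 0,"y": 0,"z": -1,"rx": 0,"ry": 0,"rz": 0,"gripper": -1},
    {"x": 0,"y": 0,"z": -2,"rx": 0,"ry": 0,"rz": 0,"gripper": -1},
    {"x": 0,"y": 0,"z": -3,"rx": 0,"ry": 0,"rz": 0,"gripper": -1},
    {"x": 0,"y": 0,"z": -4,"rx": 0,"ry": 0,"rz": 0,"gripper": -1},
    {"x": 0,"y": 0,"z": -4,"rx": 0,"ry": 0,"rz": 0,"gripper": -1}
  ],
  "newtons": 50
}}

```text
clock: 8.6
eef_pos: [608.3, -25.5, 122.1]
tcp_rot: [3.142, 0.0, -0.235]
contact_force: [-0.5, 0.8, -2.0]
opening: 0.109
grasp_force: 49.1
```

{"api": "servo_tool", "payload": {
  "deltas": [
    {"x": 0,"y": 0,"z": -0.5,"rx": 0,"ry": 0,"rz": 0,"gripper": -1},
    {"x": 0,"y": 0,"z": -1,"rx": 0,"ry": 0,"rz": 0,"gripper": -1},
    {"x": 0,"y": 0,"z": -1.5,"rx": 0,"ry": 0,"rz": 0,"gripper": -1},
    {"x": 0,"y": 0,"z": -1.5,"rx": 0,"ry": 0,"rz": 0,"gripper": -1}
  ],
  "newtons": 50
}}

```text
clock: 9.0
eef_pos: [608.5, -25.5, 120.9]
tcp_rot: [-3.142, -0.0, -0.235]
contact_force: [-1.6, -0.3, -0.1]
opening: 0.106
grasp_force: 49.5
```

{"api": "servo_tool", "payload": {
  "deltas": [
    {"x": 0,"y": 0,"z": -0.3,"rx": 0,"ry": 0,"rz": 0,"gripper": -1},
    {"x": 0,"y": 0,"z": -0.5,"rx": 0,"ry": 0,"rz": 0,"gripper": -1},
    {"x": 0,"y": 0,"z": -0.5,"rx": 0,"ry": 0,"rz": 0,"gripper": -1}
  ],
  "newtons": 30
}}

```text
clock: 9.3
eef_pos: [608.5, -25.5, 120.6]
tcp_rot: [-3.142, -0.0, -0.235]
contact_force: [-2.0, 0.3, 3.3]
opening: 0.106
grasp_force: 50.1
```

Both knuckles are seated: the weight has come off and the contact is gentle. Releasing now.

{"api": "servo_tool", "payload": {
  "deltas": [
    {"x": 0,"y": 0,"z": 0,"rx": 0,"ry": 0,"rz": 0,"gripper": -0.5},
    {"x": 0,"y": 0,"z": 0,"rx": 0,"ry": 0,"rz": 0,"gripper": 0},
    {"x": 0,"y": 0,"z": 0,"rx": 0,"ry": 0,"rz": 0,"gripper": 0},
    {"x": 0,"y": 0,"z": 0,"rx": 0,"ry": 0,"rz": 0,"gripper": 0},
    {"x": 0,"y": 0,"z": 15,"rx": 0,"ry": 0,"rz": 0,"gripper": 0},
    {"x": 0,"y": 0,"z": 35,"rx": 0,"ry": 0,"rz": 0,"gripper": 0},
    {"x": 0,"y": 0,"z": 60,"rx": 0,"ry": 0,"rz": 0,"gripper": 0},
    {"x": 0,"y": 0,"z": 80,"rx": 0,"ry": 0,"rz": 0,"gripper": 0},
    {"x": 0,"y": 0,"z": 80,"rx": 0,"ry": 0,"rz": 0,"gripper": 0}
  ],
  "newtons": 30
}}

```text
clock: 10.2
eef_pos: [610.5, -25.7, 204.4]
tcp_rot: [-3.14, -0.006, -0.235]
contact_force: [0.2, -0.2, 0.6]
opening: 0.501
grasp_force: 0.0
```

Run:
```python
from h import *
import cv2
s=r.sense();print(s['clock'],s['eef_pos'],s['tcp_rot'],s['qpos'].round(2),s['opening'])
a=r.grab_frame("wrist");b=r.grab_frame("scene")
c=cv2.resize(b[160:290,240:400],(480,390),interpolation=cv2.INTER_CUBIC)
cv2.imwrite("pics/w6.png",np.hstack([a[:390,:320+0][:, 200:],c[:, :]]) if 0 else np.hstack([cv2.resize(a[60:390,220:420],(236,390)),c]))
ax=np.array([681.3,-42.8])
def pose(t,rho=105,d=19.5):
    y=-0.235+t;u=np.array([-np.cos(y),-np.sin(y)]);n=np.array([-np.sin(y),np.cos(y)])
    return ax+rho*u+d*n
p0=pose(0,d=45);print("start pos",p0)
for k in range(0,20): print(k*5,(pose(np.radians(k*5))-p0).round(0),round(np.radians(k*5),3))
```

```text
10.2 [610.49404905 -25.66778339 204.36052899] [-3.14046007 -0.00591435 -0.23521553] [-0.04  0.35  1.7  -0.    1.09  1.76] 0.5005939252724223
start pos [589.66392851  25.41165884]
0 [ -6. -25.] 0.0
5 [ -9. -33.] 0.087
10 [-12. -42.] 0.175
15 [-14. -52.] 0.262
20 [-15. -61.] 0.349
25 [-15. -70.] 0.436
30 [-15. -79.] 0.524
35 [-13. -89.] 0.611
40 [-11. -98.] 0.698
45 [  -8. -107.] 0.785
50 [  -4. -115.] 0.873
55 [   0. -123.] 0.96
60 [   5. -131.] 1.047
65 [  11. -138.] 1.134
70 [  17. -145.] 1.222
75 [  24. -151.] 1.309
80 [  32. -157.] 1.396
85 [  40. -162.] 1.484
90 [  48. -166.] 1.571
95 [  57. -169.] 1.658
```

View pics/w6.png

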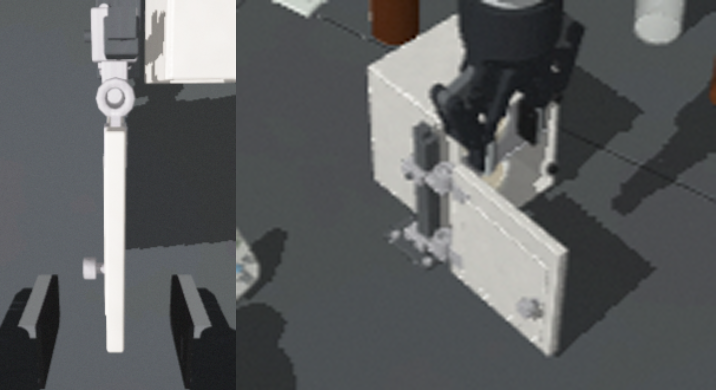

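The door hangs seated, with the pin visible in the upper ring at (115,97), standing open with the knob outward. Next: shut the fingers, go to the outer side and push.

{"api": "servo_tool", "payload": {
  "deltas": [
    {"x": -9,"y": 25,"z": 0,"rx": 0,"ry": 0,"rz": 0,"gripper": -1},
    {"x": -19,"y": 51,"z": 0,"rx": 0,"ry": 0,"rz": 0,"gripper": -1},
    {"x": -19,"y": 51,"z": 0,"rx": 0,"ry": 0,"rz": 0,"gripper": -1},
    {"x": -19,"y": 51,"z": 0,"rx": 0,"ry": 0,"rz": 0,"gripper": -1},
    {"x": -19,"y": 51,"z": -25,"rx": 0,"ry": 0,"rz": 0,"gripper": -1},
    {"x": -19,"y": 51,"z": -55,"rx": 0,"ry": 0,"rz": 0,"gripper": -1},
    {"x": -19,"y": 51,"z": -85,"rx": 0,"ry": 0,"rz": 0,"gripper": -1},
    {"x": -19,"y": 51,"z": -85,"rx": 0,"ry": 0,"rz": 0,"gripper": -1},
    {"x": -19,"y": 51,"z": -85,"rx": 0,"ry": 0,"rz": 0,"gripper": -1}
  ],
  "newtons": 30
}}

```text
clock: 11.2
eef_pos: [589.4, 24.8, 115.1]
tcp_rot: [3.141, 0.001, -0.236]
contact_force: [-0.5, 0.5, 0.8]
opening: 0.0
grasp_force: 0.0
```

{"api": "servo_tool", "payload": {
  "deltas": [
    {"x": -2,"y": -8,"z": 0,"rx": 0,"ry": 0,"rz": 0,"gripper": -1},
    {"x": -4,"y": -16,"z": 0,"rx": 0,"ry": 0,"rz": 0,"gripper": -1},
    {"x": -6,"y": -21,"z": 0,"rx": 0,"ry": 0,"rz": 0,"gripper": -1},
    {"x": -6,"y": -25,"z": 0,"rx": 0,"ry": 0,"rz": 0,"gripper": -1},
    {"x": -9,"y": -33,"z": 0,"rx": 0,"ry": 0,"rz": 0.087,"gripper": -1},
    {"x": -12,"y": -42,"z": 0,"rx": 0,"ry": 0,"rz": 0.175,"gripper": -1},
    {"x": -14,"y": -52,"z": 0,"rx": 0,"ry": 0,"rz": 0.262,"gripper": -1},
    {"x": -15,"y": -61,"z": 0,"rx": 0,"ry": 0,"rz": 0.349,"gripper": -1},
    {"x": -15,"y": -70,"z": 0,"rx": 0,"ry": 0,"rz": 0.436,"gripper": -1},
    {"x": -15,"y": -70,"z": 0,"rx": 0,"ry": 0,"rz": 0.436,"gripper": -1}
  ],
  "newtons": 30
}}

```text
clock: 12.2
eef_pos: [574.5, -45.6, 115.6]
tcp_rot: [3.141, -0.001, 0.201]
contact_force: [0.2, 0.6, -0.2]
opening: 0.002
grasp_force: 0.0
```

{"api": "servo_tool", "payload": {
  "deltas": [
    {"x": 0,"y": -9,"z": 0,"rx": 0,"ry": 0,"rz": 0.088,"gripper": -1},
    {"x": 2,"y": -19,"z": 0,"rx": 0,"ry": 0,"rz": 0.175,"gripper": -1},
    {"x": 4,"y": -28,"z": 0,"rx": 0,"ry": 0,"rz": 0.262,"gripper": -1},
    {"x": 7,"y": -37,"z": 0,"rx": 0,"ry": 0,"rz": 0.349,"gripper": -1},
    {"x": 11,"y": -45,"z": 0,"rx": 0,"ry": 0,"rz": 0.437,"gripper": -1},
    {"x": 15,"y": -53,"z": 0,"rx": 0,"ry": 0,"rz": 0.524,"gripper": -1},
    {"x": 20,"y": -61,"z": 0,"rx": 0,"ry": 0,"rz": 0.611,"gripper": -1},
    {"x": 26,"y": -68,"z": 0,"rx": 0,"ry": 0,"rz": 0.698,"gripper": -1},
    {"x": 29,"y": -71,"z": 0,"rx": 0,"ry": 0,"rz": 0.742,"gripper": -1},
    {"x": 32,"y": -75,"z": 0,"rx": 0,"ry": 0,"rz": 0.786,"gripper": -1}
  ],
  "newtons": 30
}}

```text
clock: 13.2
eef_pos: [606.7, -119.4, 115.4]
tcp_rot: [3.142, -0.0, 0.986]
contact_force: [0.2, 0.6, -0.5]
opening: -0.001
grasp_force: 0.1
```

Run:
```python
from h import *
import cv2
s=r.sense();print(s['clock'],s['eef_pos'],s['tcp_rot'],s['contact_force'])
a=r.grab_frame("wrist");b=r.grab_frame("scene")
cv2.imwrite("pics/w7.png",np.hstack([cv2.resize(a,(400,300)),cv2.resize(b[160:280,240:400],(400,300))]))
```

```text
13.2 [ 606.69927068 -119.44170013  115.43285715] [ 3.14150679e+00 -2.74232111e-04  9.85626656e-01] [ 0.16241135  0.59012894 -0.46389569]
```

View pics/w7.png

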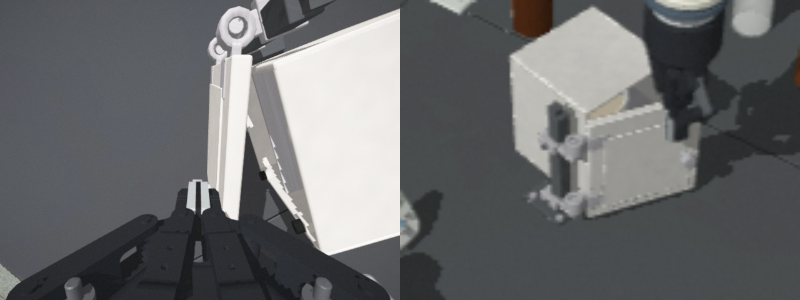

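The door swings properly and is now roughly 70° closed, with the finger on its outer face. I'll continue slowly.

{"api": "servo_tool", "payload": {
  "deltas": [
    {"x": 4,"y": -3,"z": 0,"rx": 0,"ry": 0,"rz": 0.044,"gripper": -1},
    {"x": 7,"y": -6,"z": 0,"rx": 0,"ry": 0,"rz": 0.087,"gripper": -1},
    {"x": 11,"y": -9,"z": 0,"rx": 0,"ry": 0,"rz": 0.13,"gripper": -1},
    {"x": 15,"y": -12,"z": 0,"rx": 0,"ry": 0,"rz": 0.174,"gripper": -1},
    {"x": 19,"y": -14.5,"z": 0,"rx": 0,"ry": 0,"rz": 0.218,"gripper": -1},
    {"x": 23,"y": -17,"z": 0,"rx": 0,"ry": 0,"rz": 0.262,"gripper": -1},
    {"x": 23,"y": -17,"z": 0,"rx": 0,"ry": 0,"rz": 0.262,"gripper": -1}
  ],
  "newtons": 30
}}

```text
clock: 14.0
eef_pos: [629.7, -136.4, 115.4]
tcp_rot: [3.141, -0.0, 1.247]
contact_force: [-1.0, -0.3, -0.6]
opening: -0.002
grasp_force: 0.0
```

{"api": "servo_tool", "payload": {
  "deltas": [
    {"x": 2,"y": -1,"z": 0,"rx": 0,"ry": 0,"rz": 0.022,"gripper": -1},
    {"x": 4,"y": -2,"z": 0,"rx": 0,"ry": 0,"rz": 0.044,"gripper": -1},
    {"x": 5,"y": -2.5,"z": 0,"rx": 0,"ry": 0,"rz": 0.06,"gripper": -1},
    {"x": 5,"y": -2.5,"z": 0,"rx": 0,"ry": 0,"rz": 0.06,"gripper": -1}
  ],
  "newtons": 30
}}

```text
clock: 14.4
eef_pos: [634.5, -139.0, 115.3]
tcp_rot: [3.141, -0.0, 1.309]
contact_force: [0.1, -0.5, -1.1]
opening: -0.001
grasp_force: 0.1
```

Now feel for the buffers along the cabinet's +x.

{"api": "servo_tool", "payload": {
  "deltas": [
    {"x": 1,"y": -0.3,"z": 0,"rx": 0,"ry": 0,"rz": 0.012,"gripper": -1},
    {"x": 2,"y": -0.6,"z": 0,"rx": 0,"ry": 0,"rz": 0.024,"gripper": -1},
    {"x": 3,"y": -0.9,"z": 0,"rx": 0,"ry": 0,"rz": 0.036,"gripper": -1},
    {"x": 3,"y": -0.9,"z": 0,"rx": 0,"ry": 0,"rz": 0.036,"gripper": -1}
  ],
  "newtons": 30
}}

```text
clock: 14.8
eef_pos: [636.5, -139.9, 115.1]
tcp_rot: [-3.14, 0.0, 1.345]
contact_force: [-5.3, 0.9, 2.2]
opening: 0.003
grasp_force: 2.4
```

{"api": "servo_tool", "payload": {
  "deltas": [
    {"x": 0.7,"y": -0.2,"z": 0,"rx": 0,"ry": 0,"rz": 0,"gripper": -1},
    {"x": 1.4,"y": -0.3,"z": 0,"rx": 0,"ry": 0,"rz": 0,"gripper": -1},
    {"x": 2,"y": -0.5,"z": 0,"rx": 0,"ry": 0,"rz": 0,"gripper": -1},
    {"x": 2,"y": -0.5,"z": 0,"rx": 0,"ry": 0,"rz": 0,"gripper": -1}
  ],
  "newtons": 30
}}

```text
clock: 15.2
eef_pos: [636.7, -139.9, 115.1]
tcp_rot: [-3.136, 0.0, 1.345]
contact_force: [-11.8, 1.9, 9.4]
opening: -0.002
grasp_force: 6.5
```

{"api": "servo_tool", "payload": {
  "deltas": [
    {"x": -2,"y": 0.5,"z": 0,"rx": 0,"ry": 0,"rz": 0,"gripper": -1},
    {"x": -4,"y": 1,"z": 0,"rx": 0,"ry": 0,"rz": 0,"gripper": -1},
    {"x": -10,"y": 2.5,"z": 0,"rx": 0,"ry": 0,"rz": 0,"gripper": -1},
    {"x": -25,"y": 6,"z": 0,"rx": 0,"ry": 0,"rz": 0,"gripper": -1},
    {"x": -45,"y": 10,"z": 20,"rx": 0,"ry": 0,"rz": -0.1,"gripper": -1},
    {"x": -60,"y": 14,"z": 50,"rx": 0,"ry": 0,"rz": -0.2,"gripper": -1},
    {"x": -60,"y": 14,"z": 90,"rx": 0,"ry": 0,"rz": -0.3,"gripper": -1},
    {"x": -60,"y": 14,"z": 130,"rx": 0,"ry": 0,"rz": -0.4,"gripper": -1},
    {"x": -60,"y": 14,"z": 130,"rx": 0,"ry": 0,"rz": -0.5,"gripper": -1},
    {"x": -60,"y": 14,"z": 130,"rx": 0,"ry": 0,"rz": -0.5,"gripper": -1}
  ],
  "newtons": 30
}}

```text
clock: 16.2
eef_pos: [580.0, -126.5, 246.7]
tcp_rot: [3.139, -0.002, 0.843]
contact_force: [-0.8, 0.0, 0.0]
opening: -0.002
grasp_force: 0.0
```

Run:
```python
from h import *
import cv2
s=r.sense();print(s['clock'],s['eef_pos'],s['tcp_rot'],s['contact_force'])
p=r.camera_params("wrist");a=r.grab_frame("wrist")
for t in r.recognise("door","wrist")[:2]: print(t)
# strip between door top and cabinet: sample profiles across door, in the cabinet frame
g=cv2.cvtColor(a,cv2.COLOR_BGR2GRAY)
c,sn=np.cos(-.225),np.sin(-.225)
for L in(20,40,60,80,100,120,135):
    row=[]
    for dx in range(-14,26,2):
        # z=150 plane, dx along cabinet x from axis, L along -y
        X=np.array([681.3+dx*c+L*sn,-42.8+dx*sn-L*c,150])
        u,v=proj("wrist",X,p); row.append(int(g[int(round(v)),int(round(u))]) if 0<=u<639 and 0<=v<479 else -1)
    print(L,row)
```

```text
16.2 [ 580.02413884 -126.51375587  246.73667104] [ 3.13885038e+00 -1.65501683e-03  8.43432108e-01] [-0.76285427  0.02812463  0.00293472]
{'box': [325.9, 34.7, 107.6, 204.8], 'conf': 0.94}
20 [169, 139, 127, 170, 180, 243, 244, 244, 243, 176, 91, 103, 157, 170, 119, 110, 108, 107, 105, 110]
40 [156, 181, 160, 153, 235, 243, 243, 243, 237, 133, 162, 239, 240, 240, 241, 241, 242, 241, 242, 242]
60 [161, 229, 160, 206, 243, 242, 242, 241, 143, 135, 158, 243, 241, 241, 240, 240, 239, 240, 240, 241]
80 [203, 203, 156, 236, 241, 241, 240, 216, 130, 129, 190, 239, 241, 240, 241, 241, 242, 241, 242, 241]
100 [237, 154, 172, 243, 241, 242, 240, 189, 130, 129, 181, 242, 242, 242, 243, 243, 243, 242, 242, 242]
120 [183, 152, 234, 240, 241, 240, 225, 237, 225, 142, 166, 243, 243, 243, 242, 243, 243, 244, 243, 243]
135 [68, 172, 241, 241, 241, 240, 127, 55, 60, 163, 209, 242, 242, 243, 243, 245, 244, 243, 244, 244]
```

Run:
```python
from h import *
import cv2
from scipy.ndimage import map_coordinates as mc
p=r.camera_params("wrist");a=np.mean([cv2.cvtColor(r.grab_frame("wrist"),cv2.COLOR_BGR2GRAY) for _ in range(3)],0)
c,sn=np.cos(-.225),np.sin(-.225)
D=np.arange(-18,16,.25)
for L in(25,35,50,65,80,95,110,130,134,138):
    q=np.array([proj("wrist",(681.3+d*c+L*sn,-42.8+d*sn-L*c,150),p) for d in D])
    g=mc(a,[q[:,1],q[:,0]],order=1);b=g>205
    e=[(float(D[i]),'up' if b[i+1] else 'dn') for i in range(len(D)-1) if b[i]!=b[i+1]]
    print(L,e)
```

```text
25 [(-5.5, 'up'), (3.75, 'dn'), (6.75, 'up')]
35 [(-6.25, 'up'), (3.0, 'dn'), (6.75, 'up')]
50 [(-12.0, 'up'), (-10.5, 'dn'), (-7.0, 'up'), (2.25, 'dn'), (6.75, 'up')]
65 [(-12.75, 'up'), (-11.5, 'dn'), (-7.75, 'up'), (1.5, 'dn'), (6.75, 'up')]
80 [(-13.5, 'up'), (-12.25, 'dn'), (-8.5, 'up'), (0.5, 'dn'), (6.75, 'up')]
95 [(-14.5, 'up'), (-13.0, 'dn'), (-9.25, 'up'), (0.75, 'dn'), (6.75, 'up')]
110 [(-15.25, 'up'), (-13.75, 'dn'), (-10.0, 'up'), (-1.0, 'dn'), (6.75, 'up')]
130 [(-11.25, 'up'), (-2.25, 'dn'), (3.25, 'up'), (4.0, 'dn'), (6.75, 'up')]
134 [(-11.5, 'up'), (-2.5, 'dn'), (4.0, 'up'), (5.75, 'dn'), (6.75, 'up')]
138 [(-11.25, 'up'), (-2.75, 'dn'), (6.5, 'up')]
```

The image profile puts the door's inner face about 8.6 mm off the cabinet front near the free edge, where 6 mm is expected. It is about 2–3 mm short of the buffers, so I'll push again nearer the free edge, with the fingertips only.

{"api": "servo_tool", "payload": {
  "deltas": [
    {"x": 10,"y": -10,"z": 0,"rx": 0,"ry": 0,"rz": 0.13,"gripper": -1},
    {"x": 25,"y": -30,"z": 0,"rx": 0,"ry": 0,"rz": 0.26,"gripper": -1},
    {"x": 34,"y": -33,"z": -30,"rx": 0,"ry": 0,"rz": 0.39,"gripper": -1},
    {"x": 34,"y": -33,"z": -70,"rx": 0,"ry": 0,"rz": 0.5,"gripper": -1},
    {"x": 34,"y": -33,"z": -107,"rx": 0,"ry": 0,"rz": 0.5,"gripper": -1},
    {"x": 38,"y": -34,"z": -107,"rx": 0,"ry": 0,"rz": 0.5,"gripper": -1},
    {"x": 40,"y": -34.5,"z": -107,"rx": 0,"ry": 0,"rz": 0.5,"gripper": -1},
    {"x": 42,"y": -35,"z": -107,"rx": 0,"ry": 0,"rz": 0.5,"gripper": -1},
    {"x": 42,"y": -35,"z": -107,"rx": 0,"ry": 0,"rz": 0.5,"gripper": -1},
    {"x": 42,"y": -35,"z": -107,"rx": 0,"ry": 0,"rz": 0.5,"gripper": -1}
  ],
  "newtons": 30
}}

```text
clock: 17.45
eef_pos: [622.3, -161.7, 139.9]
tcp_rot: [3.139, 0.0, 1.345]
contact_force: [0.2, 0.0, -0.1]
opening: 0.001
grasp_force: 0.0
```

{"api": "servo_tool", "payload": {
  "deltas": [
    {"x": 1,"y": -0.2,"z": 0,"rx": 0,"ry": 0,"rz": 0,"gripper": -1},
    {"x": 2,"y": -0.5,"z": 0,"rx": 0,"ry": 0,"rz": 0,"gripper": -1},
    {"x": 3,"y": -0.7,"z": 0,"rx": 0,"ry": 0,"rz": 0,"gripper": -1},
    {"x": 3,"y": -0.7,"z": 0,"rx": 0,"ry": 0,"rz": 0,"gripper": -1}
  ],
  "newtons": 30
}}

```text
clock: 17.85
eef_pos: [624.6, -162.2, 138.3]
tcp_rot: [3.141, -0.0, 1.345]
contact_force: [0.8, 0.3, 0.2]
opening: -0.002
grasp_force: 0.0
```

{"api": "servo_tool", "payload": {
  "deltas": [
    {"x": 1,"y": -0.2,"z": 0,"rx": 0,"ry": 0,"rz": 0,"gripper": -1},
    {"x": 2,"y": -0.5,"z": 0,"rx": 0,"ry": 0,"rz": 0,"gripper": -1},
    {"x": 3,"y": -0.7,"z": 0,"rx": 0,"ry": 0,"rz": 0,"gripper": -1},
    {"x": 3,"y": -0.7,"z": 0,"rx": 0,"ry": 0,"rz": 0,"gripper": -1}
  ],
  "newtons": 30
}}

```text
clock: 18.25
eef_pos: [627.6, -162.9, 138.2]
tcp_rot: [3.142, -0.0, 1.345]
contact_force: [-0.0, 0.4, 0.3]
opening: 0.004
grasp_force: 0.0
```

{"api": "servo_tool", "payload": {
  "deltas": [
    {"x": 1,"y": -0.2,"z": 0,"rx": 0,"ry": 0,"rz": 0,"gripper": -1},
    {"x": 2,"y": -0.5,"z": 0,"rx": 0,"ry": 0,"rz": 0,"gripper": -1},
    {"x": 2,"y": -0.5,"z": 0,"rx": 0,"ry": 0,"rz": 0,"gripper": -1}
  ],
  "newtons": 30
}}

```text
clock: 18.55
eef_pos: [629.6, -163.4, 138.3]
tcp_rot: [3.141, 0.0, 1.345]
contact_force: [0.1, 0.8, 0.3]
opening: 0.004
grasp_force: 0.0
```

{"api": "servo_tool", "payload": {
  "deltas": [
    {"x": 1,"y": -0.2,"z": 0,"rx": 0,"ry": 0,"rz": 0,"gripper": -1},
    {"x": 2,"y": -0.5,"z": 0,"rx": 0,"ry": 0,"rz": 0,"gripper": -1},
    {"x": 2,"y": -0.5,"z": 0,"rx": 0,"ry": 0,"rz": 0,"gripper": -1}
  ],
  "newtons": 30
}}

```text
clock: 18.85
eef_pos: [631.5, -163.9, 138.3]
tcp_rot: [3.142, 0.0, 1.345]
contact_force: [0.1, -0.6, -0.5]
opening: -0.002
grasp_force: 0.1
```

{"api": "servo_tool", "payload": {
  "deltas": [
    {"x": 0.7,"y": -0.2,"z": 0,"rx": 0,"ry": 0,"rz": 0,"gripper": -1},
    {"x": 1.5,"y": -0.3,"z": 0,"rx": 0,"ry": 0,"rz": 0,"gripper": -1},
    {"x": 1.5,"y": -0.3,"z": 0,"rx": 0,"ry": 0,"rz": 0,"gripper": -1}
  ],
  "newtons": 30
}}

```text
clock: 19.15
eef_pos: [632.2, -164.0, 138.1]
tcp_rot: [-3.14, 0.0, 1.345]
contact_force: [-3.3, 0.0, 1.0]
opening: -0.004
grasp_force: 2.0
```

{"api": "servo_tool", "payload": {
  "deltas": [
    {"x": 0.5,"y": -0.1,"z": 0,"rx": 0,"ry": 0,"rz": 0,"gripper": -1},
    {"x": 1,"y": -0.2,"z": 0,"rx": 0,"ry": 0,"rz": 0,"gripper": -1},
    {"x": 1,"y": -0.2,"z": 0,"rx": 0,"ry": 0,"rz": 0,"gripper": -1}
  ],
  "newtons": 30
}}

```text
clock: 19.45
eef_pos: [632.5, -164.1, 138.0]
tcp_rot: [-3.138, 0.0, 1.345]
contact_force: [-8.0, 0.1, 2.6]
opening: -0.0
grasp_force: 4.1
```

```bash
cat > prof.py <<'E'
from h import *
import cv2
from scipy.ndimage import map_coordinates as mc
def prof(Ls,z=150):
    p=r.camera_params("wrist");a=np.mean([cv2.cvtColor(r.grab_frame("wrist"),cv2.COLOR_BGR2GRAY) for _ in range(2)],0)
    c,sn=np.cos(-.225),np.sin(-.225);D=np.arange(-18,16,.25)
    for L in Ls:
        q=np.array([proj("wrist",(681.3+d*c+L*sn,-42.8+d*sn-L*c,z),p) for d in D])
        g=mc(a,[q[:,1],q[:,0]],order=1);b=g>205
        print(L,[(float(D[i]),'up' if b[i+1] else 'dn') for i in range(len(D)-1) if b[i]!=b[i+1]])
E
python3 -c "
from prof import *
prof((25,35,50,65,80,95,110))"
```

```text
25 [(-10.0, 'up'), (-9.75, 'dn'), (-5.0, 'up'), (3.75, 'dn'), (6.75, 'up')]
35 [(-5.5, 'up'), (3.5, 'dn'), (6.75, 'up')]
50 [(-9.75, 'up'), (-8.75, 'dn'), (-6.0, 'up'), (2.75, 'dn'), (6.75, 'up')]
65 [(-10.25, 'up'), (-9.25, 'dn'), (-6.5, 'up'), (2.25, 'dn'), (6.75, 'up')]
80 [(-10.75, 'up'), (-10.0, 'dn'), (-7.0, 'up'), (1.5, 'dn'), (6.75, 'up')]
95 [(-14.5, 'dn'), (-11.5, 'up'), (-10.5, 'dn'), (-7.75, 'up'), (1.0, 'dn'), (6.75, 'up')]
110 [(-12.0, 'up'), (-11.0, 'dn'), (-8.25, 'up'), (0.25, 'dn'), (0.75, 'up'), (1.75, 'dn'), (6.5, 'up')]
```

{"api": "servo_tool", "payload": {
  "deltas": [
    {"x": -1,"y": 0.2,"z": 0,"rx": 0,"ry": 0,"rz": 0,"gripper": -1},
    {"x": -2,"y": 0.5,"z": 0,"rx": 0,"ry": 0,"rz": 0,"gripper": -1},
    {"x": -4,"y": 1,"z": 0,"rx": 0,"ry": 0,"rz": 0,"gripper": -1},
    {"x": -10,"y": 2.5,"z": 0,"rx": 0,"ry": 0,"rz": 0,"gripper": -1},
    {"x": -25,"y": 6,"z": 0,"rx": 0,"ry": 0,"rz": 0,"gripper": -1},
    {"x": -45,"y": 25,"z": 40,"rx": 0,"ry": 0,"rz": -0.13,"gripper": -1},
    {"x": -52,"y": 37,"z": 80,"rx": 0,"ry": 0,"rz": -0.26,"gripper": -1},
    {"x": -52,"y": 37,"z": 108,"rx": 0,"ry": 0,"rz": -0.39,"gripper": -1},
    {"x": -52,"y": 37,"z": 108,"rx": 0,"ry": 0,"rz": -0.5,"gripper": -1},
    {"x": -52,"y": 37,"z": 108,"rx": 0,"ry": 0,"rz": -0.5,"gripper": -1}
  ],
  "newtons": 30
}}

```text
clock: 20.55
eef_pos: [582.3, -127.3, 247.6]
tcp_rot: [3.139, -0.001, 0.843]
contact_force: [0.5, 0.3, -1.1]
opening: -0.0
grasp_force: 0.0
```

```bash
python3 -c "
from prof import *
s=r.sense();print(s['clock'],s['contact_force'])
prof((25,35,50,65,80,95,110,130,134,138))"
```

```text
20.55 [ 0.49532439  0.31582682 -1.07339435]
25 [(-5.0, 'up'), (4.0, 'dn'), (7.25, 'up')]
35 [(-5.5, 'up'), (3.25, 'dn'), (7.25, 'up')]
50 [(-11.0, 'up'), (-10.0, 'dn'), (-6.25, 'up'), (2.5, 'dn'), (7.25, 'up')]
65 [(-11.75, 'up'), (-10.75, 'dn'), (-7.0, 'up'), (1.75, 'dn'), (7.25, 'up')]
80 [(-12.5, 'up'), (-11.5, 'dn'), (-7.75, 'up'), (1.0, 'dn'), (7.25, 'up')]
95 [(-13.5, 'up'), (-12.25, 'dn'), (-8.75, 'up'), (1.5, 'dn'), (7.0, 'up')]
110 [(-14.25, 'up'), (-13.0, 'dn'), (-9.5, 'up'), (-0.5, 'dn'), (7.0, 'up')]
130 [(-10.5, 'up'), (-2.0, 'dn'), (3.75, 'up'), (4.5, 'dn'), (6.75, 'up')]
134 [(-10.75, 'up'), (-2.0, 'dn'), (4.25, 'up'), (5.75, 'dn'), (6.75, 'up')]
138 [(-10.5, 'up'), (-2.5, 'dn'), (6.75, 'up')]
```

With the finger pressing, the door sat on the buffers; during the quick retreat it sprang back about 1.3 mm. I'll press lightly again and retreat very slowly.

{"api": "servo_tool", "payload": {
  "deltas": [
    {"x": 10,"y": -15,"z": 0,"rx": 0,"ry": 0,"rz": 0.13,"gripper": -1},
    {"x": 27,"y": -31,"z": 0,"rx": 0,"ry": 0,"rz": 0.26,"gripper": -1},
    {"x": 27,"y": -31,"z": -30,"rx": 0,"ry": 0,"rz": 0.39,"gripper": -1},
    {"x": 27,"y": -31,"z": -70,"rx": 0,"ry": 0,"rz": 0.5,"gripper": -1},
    {"x": 27,"y": -31,"z": -108,"rx": 0,"ry": 0,"rz": 0.5,"gripper": -1},
    {"x": 35,"y": -33,"z": -108,"rx": 0,"ry": 0,"rz": 0.5,"gripper": -1},
    {"x": 41,"y": -34.5,"z": -108,"rx": 0,"ry": 0,"rz": 0.5,"gripper": -1},
    {"x": 45,"y": -35.5,"z": -108,"rx": 0,"ry": 0,"rz": 0.5,"gripper": -1},
    {"x": 47,"y": -36,"z": -108,"rx": 0,"ry": 0,"rz": 0.5,"gripper": -1},
    {"x": 48,"y": -36,"z": -108,"rx": 0,"ry": 0,"rz": 0.5,"gripper": -1}
  ],
  "newtons": 30
}}

```text
clock: 21.65
eef_pos: [631.1, -163.6, 139.9]
tcp_rot: [3.139, 0.0, 1.345]
contact_force: [0.3, -0.0, -0.2]
opening: -0.001
grasp_force: 0.0
```

{"api": "servo_tool", "payload": {
  "deltas": [
    {"x": 0.5,"y": -0.1,"z": 0,"rx": 0,"ry": 0,"rz": 0,"gripper": -1},
    {"x": 1,"y": -0.2,"z": 0,"rx": 0,"ry": 0,"rz": 0,"gripper": -1},
    {"x": 1.5,"y": -0.3,"z": 0,"rx": 0,"ry": 0,"rz": 0,"gripper": -1},
    {"x": 1.9,"y": -0.4,"z": 0,"rx": 0,"ry": 0,"rz": 0,"gripper": -1},
    {"x": 2.3,"y": -0.5,"z": 0,"rx": 0,"ry": 0,"rz": 0,"gripper": -1},
    {"x": 2.6,"y": -0.6,"z": 0,"rx": 0,"ry": 0,"rz": 0,"gripper": -1},
    {"x": 2.6,"y": -0.6,"z": 0,"rx": 0,"ry": 0,"rz": 0,"gripper": -1}
  ],
  "newtons": 30
}}

```text
clock: 22.35
eef_pos: [632.2, -163.9, 138.2]
tcp_rot: [-3.141, -0.0, 1.345]
contact_force: [-1.6, 0.2, 1.1]
opening: -0.004
grasp_force: 1.2
```

{"api": "servo_tool", "payload": {
  "deltas": [
    {"x": -0.15,"y": 0,"z": 0,"rx": 0,"ry": 0,"rz": 0,"gripper": -1},
    {"x": -0.3,"y": 0.1,"z": 0,"rx": 0,"ry": 0,"rz": 0,"gripper": -1},
    {"x": -0.45,"y": 0.1,"z": 0,"rx": 0,"ry": 0,"rz": 0,"gripper": -1},
    {"x": -0.6,"y": 0.1,"z": 0,"rx": 0,"ry": 0,"rz": 0,"gripper": -1},
    {"x": -0.75,"y": 0.2,"z": 0,"rx": 0,"ry": 0,"rz": 0,"gripper": -1},
    {"x": -0.9,"y": 0.2,"z": 0,"rx": 0,"ry": 0,"rz": 0,"gripper": -1},
    {"x": -1.05,"y": 0.2,"z": 0,"rx": 0,"ry": 0,"rz": 0,"gripper": -1},
    {"x": -1.2,"y": 0.3,"z": 0,"rx": 0,"ry": 0,"rz": 0,"gripper": -1},
    {"x": -1.35,"y": 0.3,"z": 0,"rx": 0,"ry": 0,"rz": 0,"gripper": -1},
    {"x": -1.5,"y": 0.3,"z": 0,"rx": 0,"ry": 0,"rz": 0,"gripper": -1}
  ],
  "newtons": 30
}}

```text
clock: 23.35
eef_pos: [631.0, -163.7, 138.3]
tcp_rot: [3.142, -0.0, 1.345]
contact_force: [0.3, 0.6, -0.0]
opening: 0.003
grasp_force: 0.0
```

{"api": "servo_tool", "payload": {
  "deltas": [
    {"x": -0.3,"y": 0.1,"z": 0,"rx": 0,"ry": 0,"rz": 0,"gripper": -1},
    {"x": -0.6,"y": 0.1,"z": 0,"rx": 0,"ry": 0,"rz": 0,"gripper": -1},
    {"x": -1,"y": 0.2,"z": 0,"rx": 0,"ry": 0,"rz": 0,"gripper": -1},
    {"x": -1.5,"y": 0.3,"z": 0,"rx": 0,"ry": 0,"rz": 0,"gripper": -1},
    {"x": -2,"y": 0.5,"z": 0,"rx": 0,"ry": 0,"rz": 0,"gripper": -1},
    {"x": -3,"y": 0.7,"z": 0,"rx": 0,"ry": 0,"rz": 0,"gripper": -1},
    {"x": -6,"y": 1.4,"z": 0,"rx": 0,"ry": 0,"rz": 0,"gripper": -1},
    {"x": -12,"y": 3,"z": 0,"rx": 0,"ry": 0,"rz": 0,"gripper": -1},
    {"x": -25,"y": 6,"z": 0,"rx": 0,"ry": 0,"rz": 0,"gripper": -1},
    {"x": -45,"y": 25,"z": 30,"rx": 0,"ry": 0,"rz": -0.13,"gripper": -1}
  ],
  "newtons": 30
}}

```text
clock: 24.35
eef_pos: [583.4, -138.9, 165.1]
tcp_rot: [-3.136, 0.001, 1.213]
contact_force: [0.1, 0.1, 1.0]
opening: 0.0
grasp_force: 0.0
```

{"api": "servo_tool", "payload": {
  "deltas": [
    {"x": -5,"y": 12,"z": 40,"rx": 0,"ry": 0,"rz": -0.13,"gripper": -1},
    {"x": -5,"y": 12,"z": 78,"rx": 0,"ry": 0,"rz": -0.26,"gripper": -1},
    {"x": -5,"y": 12,"z": 78,"rx": 0,"ry": 0,"rz": -0.37,"gripper": -1},
    {"x": -5,"y": 12,"z": 78,"rx": 0,"ry": 0,"rz": -0.37,"gripper": -1}
  ],
  "newtons": 30
}}

```text
clock: 24.75
eef_pos: [581.1, -126.5, 247.7]
tcp_rot: [3.139, -0.001, 0.843]
contact_force: [-0.2, 0.1, -0.2]
opening: -0.001
grasp_force: 0.0
```

```bash
python3 -c "
from prof import *
s=r.sense();print(s['clock'],s['contact_force'],s['eef_pos'])
prof((25,35,50,65,80,95,110,130,134,138))"
```

```text
24.75 [-0.1889349   0.08956784 -0.19511533] [ 581.11610733 -126.54992311  247.66894056]
25 [(-4.75, 'up'), (4.0, 'dn'), (7.25, 'up')]
35 [(-5.25, 'up'), (3.25, 'dn'), (7.5, 'up')]
50 [(-10.75, 'up'), (-10.0, 'dn'), (-6.0, 'up'), (2.5, 'dn'), (7.5, 'up')]
65 [(-11.5, 'up'), (-11.0, 'dn'), (-6.75, 'up'), (1.75, 'dn'), (7.25, 'up')]
80 [(-12.5, 'up'), (-11.5, 'dn'), (-7.75, 'up'), (1.0, 'dn'), (7.25, 'up')]
95 [(-13.25, 'up'), (-12.25, 'dn'), (-8.5, 'up'), (1.0, 'dn'), (7.25, 'up')]
110 [(-14.25, 'up'), (-13.0, 'dn'), (-9.25, 'up'), (0.5, 'dn'), (7.0, 'up')]
130 [(-10.25, 'up'), (-1.75, 'dn'), (4.0, 'up'), (4.25, 'dn'), (7.0, 'up')]
134 [(-10.5, 'up'), (-1.75, 'dn'), (4.25, 'up'), (6.0, 'dn'), (7.0, 'up')]
138 [(-10.25, 'up'), (-2.25, 'dn'), (6.75, 'up')]
```

{"api": "servo_tool", "payload": {
  "deltas": [
    {"x": 10,"y": -15,"z": 0,"rx": 0,"ry": 0,"rz": 0.13,"gripper": -1},
    {"x": 27,"y": -31,"z": 0,"rx": 0,"ry": 0,"rz": 0.26,"gripper": -1},
    {"x": 27,"y": -31,"z": -30,"rx": 0,"ry": 0,"rz": 0.39,"gripper": -1},
    {"x": 27,"y": -31,"z": -70,"rx": 0,"ry": 0,"rz": 0.5,"gripper": -1},
    {"x": 27,"y": -31,"z": -108,"rx": 0,"ry": 0,"rz": 0.5,"gripper": -1},
    {"x": 35,"y": -33,"z": -108,"rx": 0,"ry": 0,"rz": 0.5,"gripper": -1},
    {"x": 41,"y": -34.5,"z": -108,"rx": 0,"ry": 0,"rz": 0.5,"gripper": -1},
    {"x": 45,"y": -35.5,"z": -108,"rx": 0,"ry": 0,"rz": 0.5,"gripper": -1},
    {"x": 47,"y": -36,"z": -108,"rx": 0,"ry": 0,"rz": 0.5,"gripper": -1},
    {"x": 47,"y": -36,"z": -108,"rx": 0,"ry": 0,"rz": 0.5,"gripper": -1}
  ],
  "newtons": 30
}}

```text
clock: 25.85
eef_pos: [629.2, -163.0, 139.9]
tcp_rot: [3.139, 0.0, 1.345]
contact_force: [-0.5, -0.4, 0.3]
opening: -0.006
grasp_force: 0.0
```

```bash
python3 -c "
from prof import *
s=r.sense();print(s['clock'],s['contact_force'],s['eef_pos'])
prof((25,50,80,95))"
```

```text
25.85 [-0.50925136 -0.40927903  0.2692196 ] [ 629.17809165 -162.95372283  139.86041544]
25 [(-5.0, 'up'), (3.5, 'dn'), (7.0, 'up')]
50 [(-10.5, 'up'), (-9.5, 'dn'), (-6.25, 'up'), (2.25, 'dn'), (7.0, 'up')]
80 [(-12.0, 'up'), (-11.0, 'dn'), (-7.75, 'up'), (0.75, 'dn'), (7.0, 'up')]
95 [(-16.5, 'dn'), (-12.75, 'up'), (-11.75, 'dn'), (-8.5, 'up'), (0.0, 'dn'), (7.0, 'up')]
```

{"api": "servo_tool", "payload": {
  "deltas": [
    {"x": 0.5,"y": -0.1,"z": 0,"rx": 0,"ry": 0,"rz": 0,"gripper": -1},
    {"x": 1,"y": -0.2,"z": 0,"rx": 0,"ry": 0,"rz": 0,"gripper": -1},
    {"x": 1.5,"y": -0.3,"z": 0,"rx": 0,"ry": 0,"rz": 0,"gripper": -1},
    {"x": 2,"y": -0.4,"z": 0,"rx": 0,"ry": 0,"rz": 0,"gripper": -1},
    {"x": 2.5,"y": -0.6,"z": 0,"rx": 0,"ry": 0,"rz": 0,"gripper": -1},
    {"x": 3,"y": -0.7,"z": 0,"rx": 0,"ry": 0,"rz": 0,"gripper": -1},
    {"x": 3.5,"y": -0.8,"z": 0,"rx": 0,"ry": 0,"rz": 0,"gripper": -1},
    {"x": 4,"y": -0.9,"z": 0,"rx": 0,"ry": 0,"rz": 0,"gripper": -1},
    {"x": 4,"y": -0.9,"z": 0,"rx": 0,"ry": 0,"rz": 0,"gripper": -1}
  ],
  "newtons": 30
}}

```text
clock: 26.85
eef_pos: [631.9, -163.6, 138.2]
tcp_rot: [-3.141, 0.0, 1.345]
contact_force: [-0.2, -0.1, -0.9]
opening: 0.002
grasp_force: 0.2
```

```bash
python3 -c "
from prof import *
s=r.sense();print(s['clock'],s['contact_force'],s['eef_pos'])
prof((25,50,80,95))"
```

```text
26.85 [-0.20196584 -0.10375867 -0.91401967] [ 631.92604456 -163.56491988  138.18259605]
25 [(-5.25, 'up'), (3.5, 'dn'), (6.75, 'up')]
50 [(-9.75, 'up'), (-9.0, 'dn'), (-6.0, 'up'), (2.5, 'dn'), (6.75, 'up')]
80 [(-11.0, 'up'), (-10.25, 'dn'), (-7.25, 'up'), (1.25, 'dn'), (6.75, 'up')]
95 [(-14.75, 'dn'), (-11.75, 'up'), (-10.75, 'dn'), (-8.0, 'up'), (0.75, 'dn'), (6.75, 'up')]
```

{"api": "servo_tool", "payload": {
  "deltas": [
    {"x": -0.3,"y": 0.1,"z": 0,"rx": 0,"ry": 0,"rz": 0,"gripper": -1},
    {"x": -0.6,"y": 0.1,"z": 0,"rx": 0,"ry": 0,"rz": 0,"gripper": -1},
    {"x": -0.9,"y": 0.2,"z": 0,"rx": 0,"ry": 0,"rz": 0,"gripper": -1},
    {"x": -1.2,"y": 0.3,"z": 0,"rx": 0,"ry": 0,"rz": 0,"gripper": -1},
    {"x": -1.5,"y": 0.3,"z": 0,"rx": 0,"ry": 0,"rz": 0,"gripper": -1},
    {"x": -1.8,"y": 0.4,"z": 0,"rx": 0,"ry": 0,"rz": 0,"gripper": -1},
    {"x": -2.2,"y": 0.5,"z": 0,"rx": 0,"ry": 0,"rz": 0,"gripper": -1},
    {"x": -2.6,"y": 0.6,"z": 0,"rx": 0,"ry": 0,"rz": 0,"gripper": -1},
    {"x": -3,"y": 0.7,"z": 0,"rx": 0,"ry": 0,"rz": 0,"gripper": -1},
    {"x": -4,"y": 0.9,"z": 0,"rx": 0,"ry": 0,"rz": 0,"gripper": -1}
  ],
  "newtons": 30
}}

```text
clock: 27.95
eef_pos: [628.0, -162.6, 138.3]
tcp_rot: [-3.142, -0.0, 1.345]
contact_force: [-0.8, 0.5, 0.3]
opening: -0.0
grasp_force: 0.0
```

```bash
python3 -c "
from prof import *
s=r.sense();print(s['clock'],s['contact_force'],s['eef_pos'])
prof((25,50,80,95))"
```

```text
27.95 [-0.76853293  0.47714788  0.31265745] [ 627.9972128  -162.64194359  138.26434989]
25 [(-11.5, 'up'), (-11.25, 'dn'), (-5.25, 'up'), (3.5, 'dn'), (6.75, 'up')]
50 [(-10.75, 'up'), (-10.0, 'dn'), (-6.5, 'up'), (2.25, 'dn'), (6.75, 'up')]
80 [(-12.25, 'up'), (-11.25, 'dn'), (-8.0, 'up'), (0.75, 'dn'), (6.75, 'up')]
95 [(-16.75, 'dn'), (-13.0, 'up'), (-12.0, 'dn'), (-8.75, 'up'), (0.0, 'dn'), (6.75, 'up')]
```

The door comes back to the same resting position after both a firm and a gentle press, so it is resting on the buffers. Now I'll retreat clear and hand in.

{"api": "servo_tool", "payload": {
  "deltas": [
    {"x": -6,"y": 1.5,"z": 0,"rx": 0,"ry": 0,"rz": 0,"gripper": -1},
    {"x": -25,"y": 6,"z": 0,"rx": 0,"ry": 0,"rz": 0,"gripper": -1},
    {"x": -45,"y": 20,"z": 30,"rx": 0,"ry": 0,"rz": 0,"gripper": -1},
    {"x": -60,"y": 30,"z": 70,"rx": 0,"ry": 0,"rz": 0,"gripper": -1},
    {"x": -60,"y": 30,"z": 110,"rx": 0,"ry": 0,"rz": -0.1,"gripper": -1},
    {"x": -60,"y": 30,"z": 110,"rx": 0,"ry": 0,"rz": -0.1,"gripper": -1},
    {"x": -60,"y": 30,"z": 110,"rx": 0,"ry": 0,"rz": -0.1,"gripper": -1}
  ],
  "newtons": 30
}}

```text
clock: 28.75
eef_pos: [568.2, -132.7, 249.3]
tcp_rot: [3.139, -0.0, 1.245]
contact_force: [-0.5, -0.3, -0.8]
opening: 0.002
grasp_force: 0.0
```

```bash
python3 -c "
from rig import r
print(r.sense()['clock'],r.sense()['contact_force']);print(r.sign_off())"
```

```text
28.75 [-0.50892436 -0.26609515 -0.84361808]
the job is handed in; nothing more can be done
None
```

The door is hung with both knuckles down on the pins, released and swung shut; I handed in at 28.75 s with the arm clear, but the wrist camera puts the free edge about 1.5–2 mm farther out than the nominal shut position, and since it settled back to the same spot after both a firm and a light push, I took it to be resting on the buffers.

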